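# Squeeze a glued facing in the bench press and hold it

### The job

A facing has just been glued to the wooden block that lies in the bench press. First, with the lever still up, turn the squeeze knob on top of the press clockwise until its pointer stands on the index mark of the ring round it; then bring the side lever down past its first and second clicks to the third and keep it there, because it springs back up as soon as it is let go: finish while still holding the lever down at the third click, the foot pressing on the facing. Leave the index ring as it is set, do not let the block or the facing slip, and do not disturb the other things on the bench.

Things in the scene. Friction and masses are not known exactly. Their poses are not given: they have to be found in the camera images.
- press: Grey cast bench press, fixed; foot plate 150 x 150 mm, C-shaped frame, head 60 mm wide (y), from 32 mm before to 94 mm behind the ram axis, its top 170 mm above the bench, column behind the work. Origin on the bench top under the ram axis; +x points to its column (away from the robot, give or take its yaw), +y to its left, z up. The lever is on its right (-y) side.
- squeeze_knob (a joint): Black bar knob on top of the press's ram, axis vertical through the press's origin; ram and knob go down 26 mm per rad of lever. rad, grows clockwise seen from above; at 0 its pointer points along the press's -x. Range -0.6 to 1.6; starts -0.35 to 0.1, always anticlockwise of the index mark; stays where it is left (friction about 0.1 N m). Clockwise screws the foot down, 4 mm per rad.
- knob_grip (a point): On the knob's axis, 231 mm above the bench (lever up), in the upper half of its grip bar (42 mm long, 14 mm wide, from 213 to 243 mm above the bench, long axis along the pointer, over a round skirt of 43 mm diameter): a good TCP height for gripping the bar across its width from above.
- knob_pointer (a point): Point 33 mm from the knob's axis, where the line of its bright pointer crosses the ring, on the side of the pointer end of the bar (the end with the bright inlaid line).
- index_mark (a point): The dark raised index mark on the knurled aluminium ring (diameter 80 mm) round the knob's foot, 12 x 5 mm; point 33 mm from the knob's axis, at the ring's upper face. It lies 0.45 to 1.05 rad clockwise (seen from above) of the press's -x direction.
- lever (a joint): The press's lever, a steel rod on a notched hub at the front of the head. rad, 0 = at rest, up; grows as the handle goes down. Clicks at 0.24, 0.48 and 0.72; hard stop at 0.76. A spring drives it back to rest from anywhere, clicks included: pushed down at the ball it takes 7 to 10 N before each click, easing to 2 to 5 N just short of it, and about 8 N to hold at the third.
- lever_handle: Handle of the lever: steel rod of 12 mm diameter from the hub to the black ball, free on all sides. Origin on the hub's axis, at (-40.5, 0, 148) mm in the press's frame; the axis runs along the press's x, and this body turns about it with the lever.
- foot: The pressing foot, a disc of 32 mm diameter with a rubber face under the head; origin at the centre of its face, about 100 mm above the bench with the lever up. Goes down 26 mm per rad of lever; it is sprung (1.8 N per mm), so that at the third click, with the knob on the mark, it presses with about 8 to 15 N; with the knob not yet turned it presses too lightly.
- block: Wooden block 46 x 105 x 50 mm, loose, lying on the press's anvil (top 28 mm above the bench), length along the press's y. Origin at the centre of its underside.
- facing: Thin light wooden facing 42 x 78 x 9 mm, loose on top of the block, under the foot. Origin at the centre of its underside.
- folding_rule: Folded wooden rule, bystander, 16 x 203 x 15 mm. Origin at the centre of the underside.
- turned_handle: Turned wooden tool handle, bystander, 53 x 96 x 18 mm. Origin at the centre of the underside.
- pencil: Carpenter's pencil, bystander, 12 x 168 x 8 mm. Origin at the centre of the underside.
- spare_block: Spare wooden block, bystander, 52 x 120 x 50 mm, left of the press. Origin at the centre of the underside.
- index_ring (a joint): Angle of that ring with its mark, rad, measured like the knob's: pointer and mark agree where the two joints are equal. The ring is stiff (0.8 N m) and must stay as it is set.
- lever_ball (a point): Centre of the black ball (diameter 34 mm) on the end of the lever, 160 mm from the hub's axis: at lever angle q it is at x = -40.5, y = -160 cos(0.38 - q), z = 148 + 160 sin(0.38 - q) mm in the press's frame (207 mm above the bench at rest, about 95 mm at the third click).

How it is judged:
On the way, in this order (a step that is already met when the one before it is completed fails the run):
1. the knob's pointer stands on the index mark (within 4 mm, 33 mm from the axis) while the lever is still up (horizontal distance between knob_pointer and index_mark below 0.004 m and value of joint lever below 0.08 rad), for 0.3 s.
2. the lever is at the third click and the foot presses on the facing (value of joint lever above 0.67 rad and contact force between foot and facing above 6 N), for 0.5 s.
At the end, for the whole second after the job is handed in: The robot's fingers hold the lever's handle down (more than 2 N) with the lever at the third click (beyond 0.67 rad), the foot presses on the facing with more than 6 N, the facing lies on the block, and the knob's pointer is still within 4 mm of the index mark (all of step 2 and contact force between the fingers and lever_handle above 2 N and horizontal distance between knob_pointer and index_mark below 0.004 m and z of facing in the frame of press above 0.076 m); the arm keeps its last pose, push and grip.
It fails at once if the index ring is turned (velocity of joint index_ring above 0.3 rad/s or velocity of joint index_ring below -0.3 rad/s).
It fails at once if the facing or the block slips by more than 6 mm (distance of any of facing, block from where it was at the start of the episode above 0.006 m).
It fails at once if a bystander is moved by more than 20 mm (distance of any of folding_rule, turned_handle, pencil, spare_block from where it was at the start of the episode above 0.02 m).
It also fails if it takes over 54 s, if anything falls off the work surface, if the arm or the gripper's body presses on something with over 40 N, if the wrist force passes 120 N, or if a joint passes its speed limit or range.

### The arm

A 6-joint arm with a two-finger parallel gripper is mounted at the origin on the work surface; the furniture and walls round the work are solid. World frame = base frame: x ahead of the robot, y to its left, z up, the work surface at z = 0. Lengths are in m, angles in rad, forces in N, time in s.
With the tool pointing down it reaches from about 0.35 to 0.875 m from the base axis. Payload 4.2 kg.
Tool frame: the origin (TCP) lies between the finger pads, 19 mm behind the fingertips; this is the grasp point; z points along the fingers, y is the line along which they close (so a half turn about z gives the same grasp; the last joint's range is limited). The gripper opens to 85 mm and grips with 20 to 120 N. Pads are 22 mm wide; open, the fingers measure 114 mm over their backs; the gripper's body (76 mm by 85 mm) begins 54 mm behind the grasp point. The pads swing forward as they close: fully open they stand 13 mm farther back than shut.
Start: joints at [1.602, 0.385, 0.008, 0, -1.194, -0.259], TCP at [0.141, 0.609, 0.25] pointing down, gripper open.
Joint ranges: [-3.14, 3.14], [-1.21, 2.06], [-1.07, 1.41], [-3.16, 2.05], [-2.99, -0.16], [-3.1, 3.1]. Speed limits (rad/s): [2.79, 2.79, 3.14, 3.14, 3.14, 3.14].

### API

Orientations are given as a unit quaternion [x, y, z, w].
In Python, from rig import ctrl, jaws, kinematics, eyes, order, readout gives the robot as it stands. Calls block until the motion is done:
- ctrl.move_pose(position, orientation): joint-space move of the TCP to a pose.
- ctrl.line_to(position, max_speed=0.15, attitude=None, contact_N=None): straight line of the TCP; attitude=None keeps the orientation; max_speed is the mean speed in m/s. With contact_N (N) it stops when the force on the tool has changed by that much, and returns True; else False.
- ctrl.move_j(angles): joint-space move.
- jaws.move_gripper(opening, grasp_force=None): finger opening in m; grasp_force is the grip in N (None keeps the last); returns when the fingers have stopped.
- ctrl.hold(seconds).
- kinematics.solve_ik(position, orientation): joint angles nearest the present ones, or None.
- eyes.camera(name): name is "scene" or "top" or "wrist"; returns a dict with "image" (400x640x3 uint8, blue, green, red), "camera_matrix" (3x3 intrinsics, pixels), "distortion" ([k1, k2, p1, p2, k3] as OpenCV has them; the pictures are not rectified), "origin" and "rotation" of the camera in the world. Camera axes: x right, y down, z forward; pixel columns grow to the right and rows downward; lengths in m; the calibration is good to about 2 mm. A picture is of the moment at which its call begins. There is no depth.
A pose or a line that the arm cannot do raises ctrl.PlanningError and nothing moves.
- order.close_job(): hands the job in; it is judged then, once.
Readings, each from a call of its own:
- readout.get_time_s(): time.
- readout.get_joints(): joint angles.
- readout.get_qvel(): joint speeds.
- readout.get_joint_torque(): joint torques, N m.
- readout.get_position(): TCP position.
- readout.get_tcp_rot(): TCP orientation.
- readout.get_contact_force(): force on the tool from outside, world axes, zero at the start.
- readout.get_torque(): the same for the moment, N m.
- readout.get_gripper_width(): finger opening in m.
- readout.get_finger_force(): force on a finger pad.
Only numpy, scipy, OpenCV 4.12 (cv2) and the standard library are available. Lean on these libraries where they do the work, as an engineer would, in place of code of your own. Each camera call takes 0.05 s, during which the arm holds its last target. There are 200 camera calls.

## Working session

There is one attempt and no reset: what is moved stays moved. The work goes in short steps, each a Python script; the robot and the scene stay as the last script left them, time stands still between calls to the robot, and variables do not carry over. Pictures are saved under pics/ and viewed, at most 10 in all, crops included, and the job is handed in when it is done.

```bash
ls; mkdir -p pics; python3 - <<'E'
from rig import eyes,readout
import cv2,numpy as np,pickle
for n in("scene","top"):
    c=eyes.camera(n); pickle.dump(c,open(f"pics/{n}0.pkl","wb")); cv2.imwrite(f"pics/{n}0.png",c["image"])
    print(n,c["camera_matrix"].tolist(),c["distortion"],c["origin"],np.round(c["rotation"],3).tolist())
print(readout.get_time_s(),readout.get_tcp_rot())
E
```

```text
pics
scene [[366.7793565170035, 0.0, 312.63585069271465], [0.0, 366.7793565170035, 201.49396493906244], [0.0, 0.0, 1.0]] [0.01012322 0.         0.         0.         0.        ] [-0.05263993 -0.44947303  0.87058205] [0.838, -0.373, 0.166, -0.362]
top [[361.745720996336, 0.0, 321.5251552176356], [0.0, 361.745720996336, 192.20018579460717], [0.0, 0.0, 1.0]] [0.02638849 0.         0.         0.         0.        ] [0.42483824 0.04356476 1.03496708] [0.707, -0.704, 0.042, -0.051]
0.1 [ 9.93514553e-01 -1.13700655e-01 -5.31782414e-05  9.95160889e-04]
```

View pics/scene0.png

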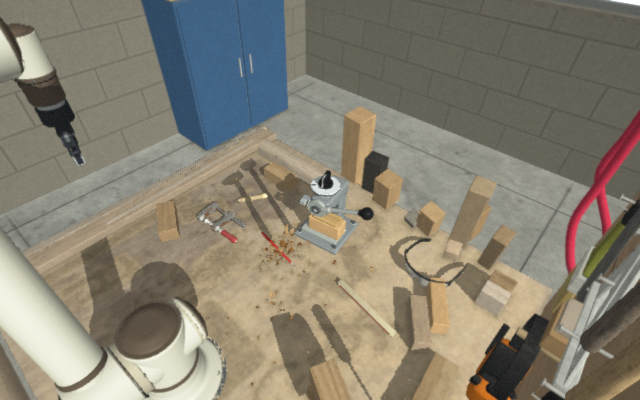

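View pics/top0.png

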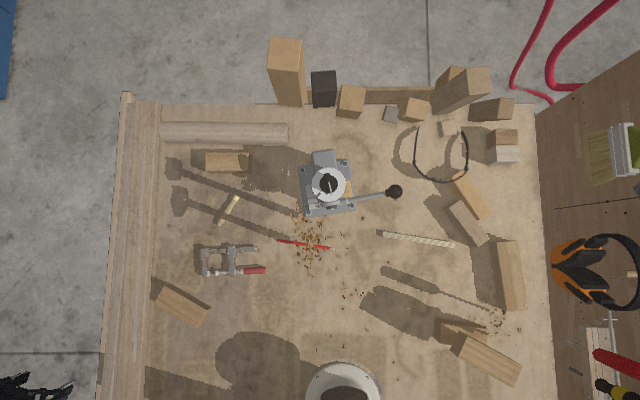

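The scene view shows the press at about (325,195), knob at (325,180) and ball at (366,213). The top view shows the ring at (328,184) and ball at (395,192), with the pencil in front of the press at (305,244).

```bash
cat > h.py <<'E'
import cv2,numpy as np,pickle
from scipy.spatial.transform import Rotation as R
from rig import ctrl,jaws,kinematics,eyes,order,readout
def Rm(c):
    r=np.array(c["rotation"]); return R.from_quat(r).as_matrix() if r.size==4 else r
def ray(c,uv):
    p=cv2.undistortPoints(np.array([[uv]],float),np.array(c["camera_matrix"]),np.array(c["distortion"]))[0,0]
    d=Rm(c)@np.array([p[0],p[1],1.]); return np.array(c["origin"]),d/np.linalg.norm(d)
def onplane(c,uv,z):
    o,d=ray(c,uv); return o+d*(z-o[2])/d[2]
def tri(obs):
    A=np.zeros((3,3));b=np.zeros(3);L=[ray(c,u) for c,u in obs]
    for o,d in L:
        P=np.eye(3)-np.outer(d,d);A+=P;b+=P@o
    x=np.linalg.solve(A,b)
    return x,[round(1e3*np.linalg.norm((np.eye(3)-np.outer(d,d))@(x-o)),1) for o,d in L]
def proj(c,X):
    M=Rm(c); return cv2.projectPoints(np.array([X],float),cv2.Rodrigues(M.T)[0],-M.T@np.array(c["origin"]),np.array(c["camera_matrix"]),np.array(c["distortion"]))[0][0,0]
def blobs(mask,off=(0,0),amin=20):
    n,l,s,ce=cv2.connectedComponentsWithStats(mask.astype(np.uint8))
    return [(s[i,4],np.round(ce[i]+off,1),s[i,:4]) for i in range(1,n) if s[i,4]>=amin]
def snap(n,name):
    c=eyes.camera(n); pickle.dump(c,open(f"pics/{name}.pkl","wb")); return c
def down(yaw): # tool y axis in world at angle yaw+90deg ; z down
    return (R.from_euler('z',yaw)*R.from_quat([1,0,0,0])).as_quat()
E
python3 - <<'E'
from h import *
s=pickle.load(open("pics/scene0.pkl","rb"));t=pickle.load(open("pics/top0.pkl","rb"))
def dark(c,x,y,r):
    g=c["image"][y-r:y+r,x-r:x+r].max(2); return blobs(g<45,(x-r,y-r),15)
for c,x,y in((s,366,213),(t,395,192)):print("ball",dark(c,x,y,16))
for c,x,y in((s,325,182),(t,329,184)):
    g=c["image"][y-25:y+25,x-25:x+25].min(2);print("ring",blobs(g>170,(x-25,y-25),40)); print(" knob",dark(c,x,y,20))
print(tri([(s,(366,213)),(t,(395,192))]),tri([(s,(325,184)),(t,(328.5,184))]))
cv2.imwrite("pics/c1.png",np.hstack([cv2.resize(s["image"][150:260,275:385],(400,400),interpolation=2),cv2.resize(t["image"][140:230,290:380+20][:, :110],(400,400*90//110),interpolation=2).copy() if 0 else cv2.resize(t["image"][130:240,295:405],(400,400),interpolation=2)]))
E
```

```text
ball [(np.int32(93), array([365.2, 213. ]), array([ 9, 11, 14, 11], dtype=int32))]
ball []
ring [(np.int32(229), array([327. , 187.7]), array([11, 20, 30, 18], dtype=int32))]
 knob [(np.int32(85), array([327.4, 180.7]), array([19,  9,  8, 17], dtype=int32))]
ring [(np.int32(455), array([332.2, 185.5]), array([ 8,  9, 34, 34], dtype=int32))]
 knob []
(array([ 0.53445192, -0.11383615,  0.21264456]), [np.float64(0.2), np.float64(0.2)]) (array([0.55275622, 0.03831891, 0.21053917]), [np.float64(0.5), np.float64(0.5)])
```

View pics/c1.png

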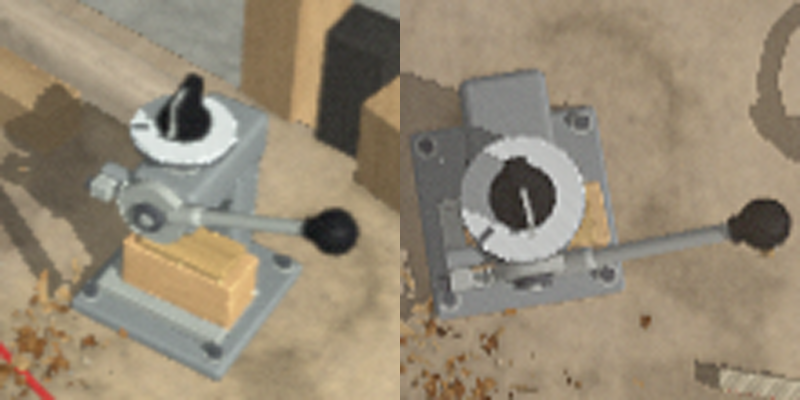

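Both crops are clear: the pointer is a light line (crop about (530,208)), the mark is a dark bar at lower left of the ring (crop (485,240)), and the ball is at (765,222). Next I take closer looks from the wrist camera.

```bash
python3 - <<'E'
from h import *
p=readout.get_position()
ctrl.line_to([p[0],p[1],.45],max_speed=.3)
q=down(.147)
ctrl.move_pose([.50,.035,.45],q); a=snap("wrist","w1")
ctrl.move_pose([.44,-.0,.45],q); b=snap("wrist","w2")
for c in(a,b):print(c["origin"],np.round(Rm(c),2).tolist(), proj(c,[.553,.037,.2]),proj(c,[.534,-.114,.21]))
cv2.imwrite("pics/w12.png",cv2.resize(np.vstack([a["image"],b["image"]]),(480,600)))
print(readout.get_time_s())
E
```

```text
[0.57498059 0.04556504 0.57258143] [[0.15, -0.94, -0.29], [-0.99, -0.14, -0.04], [-0.0, 0.3, -0.95]] [320.68760855 125.72169997] [435.98014415 159.93736658]
[0.51381695 0.00971231 0.57376583] [[0.15, -0.94, -0.29], [-0.99, -0.14, -0.04], [-0.0, 0.3, -0.96]] [298.98014989  70.53346841] [420.31503521 106.51436511]
3.8083
```

View pics/w12.png

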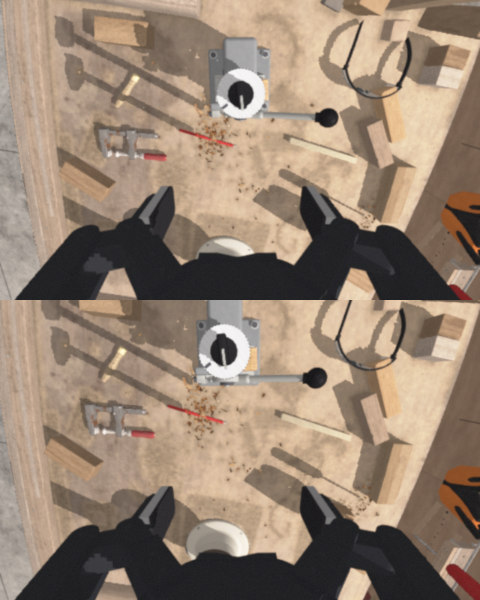

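Both wrist views show the ring (about (240,92) and (222,350) in the montage) and the ball at (327,117) and (315,377). I go closer and measure the ring, mark, pointer line and ball.

```bash
python3 - <<'E'
from h import *
q=down(.147)
ctrl.move_pose([.505,.065,.38],q); a=snap("wrist","w3")
ctrl.move_pose([.445,-.035,.38],q); b=snap("wrist","w4")
for n,c in(("a",a),("b",b)):
    im=c["image"]; x,y=proj(c,[.553,.037,.2]).astype(int); print(n,x,y,c["origin"])
    ym=max(0,y-75);xm=max(0,x-75); cr=im[ym:y+75,xm:x+75]
    print("ring",[z for z in blobs(cr.min(2)>150,(xm,ym),300)])
    print("dark",[z for z in blobs(cr.max(2)<60,(xm,ym),30)])
    u,v=proj(c,[.534,-.114,.21]).astype(int); m=im[max(0,v-60):v+60,u-60:u+60].max(2)<50
    print("ball",u,v,blobs(m,(u-60,max(0,v-60)),200))
    cv2.imwrite(f"pics/{n}.png",cv2.resize(cr,None,fx=3,fy=3,interpolation=2))
A=cv2.imread("pics/a.png");B=cv2.imread("pics/b.png");h=max(len(A),len(B))
P=lambda I:cv2.copyMakeBorder(I,0,h-len(I),0,0,0)
o=np.hstack([P(A),P(B)]);k=800/o.shape[1];cv2.imwrite("pics/ab.png",cv2.resize(o,None,fx=k,fy=k,interpolation=cv2.INTER_AREA));print(k*3)
print(readout.get_time_s())
E
```

```text
a 349 139 [0.58108592 0.07609178 0.50101736]
ring [(np.int32(9273), array([361.7, 132.2]), array([ 26,   0, 124, 150], dtype=int32))]
dark [(np.int32(1218), array([350.1, 138.8]), array([57, 55, 40, 47], dtype=int32))]
ball 487 181 [(np.int32(779), array([487.1, 176.7]), array([41, 42, 38, 29], dtype=int32))]
b 257 62 [ 0.51884947 -0.02635412  0.50473524]
ring [(np.int32(8969), array([276.1,  65.8]), array([ 12,   0, 138, 137], dtype=int32)), (np.int32(416), array([202.1, 114.3]), array([  7, 100,  29,  32], dtype=int32))]
dark [(np.int32(1508), array([254.3,  55.4]), array([51, 29, 44, 53], dtype=int32))]
ball 407 106 [(np.int32(885), array([406.6, 102.1]), array([40, 40, 39, 33], dtype=int32))]
2.6666666666666665
4.9833
```

View pics/ab.png

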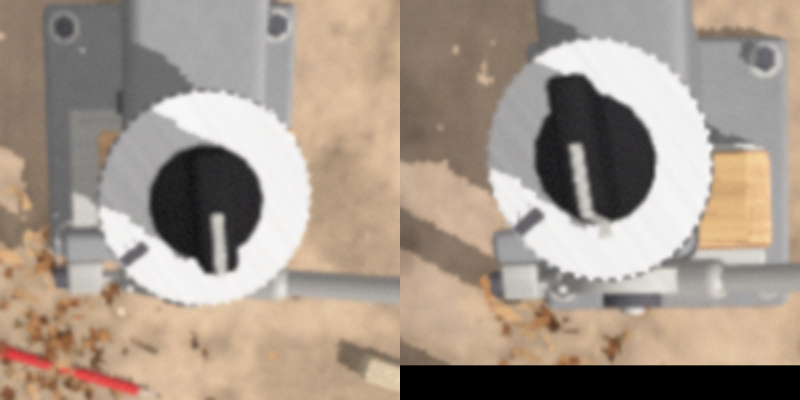

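The ring, mark and pointer line are clear. In view a, the ring centre is at about (351,138), the mark at (324,160) and the pointer line runs (355,144)–(356.5,166). In view b, they are at (257,60), (230,83) and (247.6,54.4)–(253,81.7).

```bash
python3 - <<'E'
from h import *
from scipy.optimize import least_squares
a=pickle.load(open("pics/w3.pkl","rb"));b=pickle.load(open("pics/w4.pkl","rb"))
s=pickle.load(open("pics/scene0.pkl","rb"));t=pickle.load(open("pics/top0.pkl","rb"))
T=lambda u,v:tri([(a,u),(b,v)])
print("ring",T((351,138),(257,59.6)));mk=T((324.2,159.6),(230,82.9));print("mark",mk)
pi=T((355,144.2),(247.6,54.4));po=T((356.5,166),(253.2,81.7));print("ptr",pi,po)
ball=[]
for c,(u,v) in((a,(487,177)),(b,(407,102))):
    m=(c["image"].max(2)<60).astype(np.uint8); cs=cv2.findContours(m,0,1)[0]
    k=min(cs,key=lambda k:np.hypot(*(np.array(cv2.minEnclosingCircle(k)[0])-(u,v))))
    ball.append((c,cv2.minEnclosingCircle(k)[0])); print(cv2.minEnclosingCircle(k))
B,e=tri(ball);print("ball",B,e,"all",tri(ball+[(s,(365.2,213)),(t,(395,192))]))
z=mk[0][2]
# ring outline: bright->surround edge along radial rays, on plane z
for c,ce in((a,(351,138)),(b,(257,59.6))):
    g=cv2.GaussianBlur(c["image"],(3,3),0).astype(float).min(2);P=[]
    for th in np.arange(0,2*np.pi,.05):
        r=np.arange(30,50,.25);x=ce[0]+r*np.cos(th);y=ce[1]+r*np.sin(th)
        if y.min()<1:continue
        pr=cv2.remap(g.astype(np.float32),x.astype(np.float32)[None],y.astype(np.float32)[None],1)[0]
        d=pr[8:]-pr[:-8]; i=d.argmin()
        if d[i]<-50 and pr[i]>180:P.append(onplane(c,(x[i+4],y[i+4]),z)[:2])
    P=np.array(P);f=least_squares(lambda q:np.hypot(*(P-q[:2]).T)-q[2],[.553,.037,.04],loss='soft_l1',f_scale=.001)
    C=f.x[:2];d=mk[0][:2]-C
    print("circle",len(P),f.x,"rms",np.sqrt(np.mean(f.fun**2)),"mark r",np.hypot(*d),"ang",np.arctan2(d[1],d[0]))
    w=B[:2]-C; print(" yaw",np.arctan2(w[1],w[0])-np.arctan2(-.1486,-.0405), np.hypot(*w))
    # knob angle: mean of pointer line pts about centre
    for p in(pi[0],po[0]):print("  ptr ang",np.arctan2(*(p[:2]-C)[::-1]),np.hypot(*(p[:2]-C)))
d=(po[0]-pi[0]);print("line ang",np.arctan2(d[1],d[0]))
E
```

```text
ring (array([0.55523434, 0.03662175, 0.20421097]), [np.float64(0.2), np.float64(0.2)])
mark (array([0.53019922, 0.06005048, 0.20760152]), [np.float64(0.1), np.float64(0.1)])
ptr (array([0.55367463, 0.03704435, 0.24146089]), [np.float64(0.1), np.float64(0.1)]) (array([0.53328574, 0.03132397, 0.2363282 ]), [np.float64(0.5), np.float64(0.5)])
((486.375, 176.875), 19.076425552368164)
((406.0, 102.5), 19.780139923095703)
ball [ 0.53752213 -0.11304923  0.20610483] [np.float64(0.3), np.float64(0.3)] all (array([ 0.53652948, -0.11222919,  0.20899899]), [np.float64(1.8), np.float64(0.6), np.float64(1.8), np.float64(2.8)])
circle 65 [0.55425023 0.03733997 0.03967084] rms 0.0002849701296658375 mark r 0.033078968994575075 ang 2.38485351369452
 yaw 0.1553044957066949 0.15131669403791134
  ptr ang -2.6671322125236125 0.0006470725710893168
  ptr ang -2.8621401330076384 0.021810597397984105
circle 67 [0.55367952 0.03656276 0.03984971] rms 0.0003021309966647873 mark r 0.03321140529958153 ang 2.356036621675363
 yaw 0.15850282594434373 0.1504819235526712
  ptr ang 1.5809441976331742 0.0004816161311156119
  ptr ang -2.8901474725763308 0.021055907684425883
line ang -2.8680612616385694
```

```bash
python3 - <<'E'
from h import *
C=[.554,.037];q0=down(.271);q1=down(2.37-np.pi)
for q in(q0,q1):print(kinematics.solve_ik([*C,.234],q))
ctrl.move_pose([*C,.32],q0); jaws.move_gripper(.05,25)
print(ctrl.line_to([*C,.234],max_speed=.1,contact_N=6),readout.get_position(),readout.get_contact_force())
jaws.move_gripper(0.,30);print("w",readout.get_gripper_width(),readout.get_finger_force(),readout.get_contact_force())
for k in np.linspace(0,1,5)[1:]:
    ctrl.line_to([*C,.234],max_speed=.05,attitude=down(.271+k*(2.37-np.pi-.271)))
    print(readout.get_time_s(),readout.get_contact_force(),readout.get_torque(),R.from_quat(readout.get_tcp_rot()).as_euler('xyz'))
ctrl.hold(.4)
E
```

```text
[ 0.35862359  0.27887006 -0.19019636  0.         -1.1017299   1.48317274]
[ 0.35862359  0.27887006 -0.19019636  0.         -1.1017299   0.44058008]
False [0.55446782 0.03707124 0.23472326] [-0.25725062  0.43054314  0.80499761]
w 0.013635271951252604 32.64715790748596 [-2.42174763  4.6955604   2.76743559]
7.8833 [-2.82857543  5.27255915  3.07319832] [ 1.44666486  0.84514224 -0.06684311] [-3.14001042e+00 -8.64614723e-04  1.05058502e-02]
8.2917 [-1.46154459  5.31280281  4.31025264] [ 1.61347979  0.86896678 -0.1138571 ] [-3.13959312e+00 -4.55198084e-04 -2.50118861e-01]
8.7 [-3.30532005  6.12310063  4.33659492] [ 1.68678343  0.87307418 -0.11723748] [-3.13931499e+00  9.26071794e-05 -5.10664562e-01]
9.1083 [-2.97754696  6.36109632  3.92971492] [ 1.83355772  0.90821702 -0.12810887] [-3.13917407e+00  7.28975847e-04 -7.71275124e-01]
```

```bash
python3 - <<'E'
from h import *
C=[.554,.037]
jaws.move_gripper(.05); ctrl.line_to([*C,.33],max_speed=.15)
q=down(.147)
ctrl.move_pose([.505,.065,.38],q); a=snap("wrist","w5")
ctrl.move_pose([.445,-.035,.38],q); b=snap("wrist","w6")
I=[]
for c in(a,b):
    x,y=proj(c,[.554,.037,.206]);x,y=int(x),int(y);I.append(cv2.resize(c["image"][max(0,y-50):max(0,y-50)+100,x-50:x+50],(400,400),interpolation=2));print(x-50,max(0,y-50))
cv2.imwrite("pics/ab2.png",np.hstack(I));print(readout.get_time_s())
E
```

```text
299 88
205 9
12.1917
```

View pics/ab2.png

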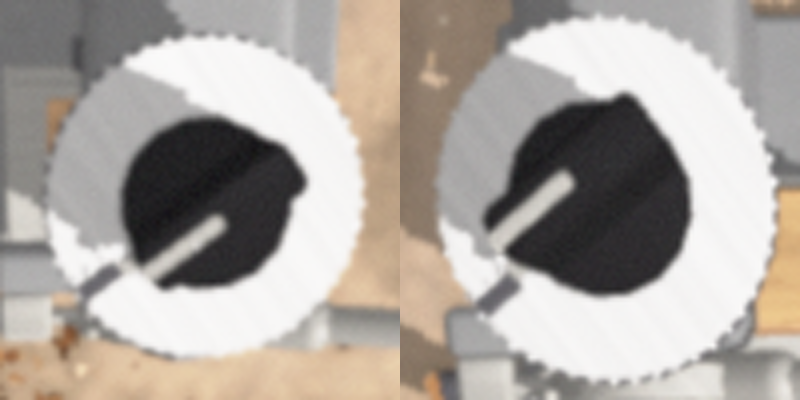

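The pointer now stands close to the mark. In view a, its line runs (353.5,143.8)–(335.3,156.8) with the mark at (324,158). In view b, it runs (247,54.5)–(230,69) with the mark at (229.5,82.8).

```bash
python3 - <<'E'
from h import *
a=pickle.load(open("pics/w5.pkl","rb"));b=pickle.load(open("pics/w6.pkl","rb"))
i,e=tri([(a,(353.5,143.75)),(b,(247,54.5))]);o,f=tri([(a,(335.25,156.75)),(b,(230,69))]);m,g=tri([(a,(324,158)),(b,(229.5,82.8))])
print(i,e,o,f,m,g);C=np.array([.554,.037])
an=lambda v:np.arctan2(v[1],v[0])
print("line",an(o[:2]-i[:2]),"outer",an(o[:2]-C),"mark",an(m[:2]-C))
for c,P,Q in((a,(353.5,143.75),(335.25,156.75)),(b,(247,54.5),(230,69))):
    d=onplane(c,Q,.243)-onplane(c,P,.243);print(an(d))
yaw=.157
for q in(0,.38,.74):
    p=[-.0405,-.16*np.cos(.38-q),.148+.16*np.sin(.38-q)];P=R.from_euler('z',yaw).apply(p)+[.554,.037,0]
    print(P,kinematics.solve_ik(P,down(yaw+np.pi/2)),kinematics.solve_ik(P,down(yaw-np.pi/2)))
E
```

```text
[0.55292274 0.03734848 0.24075461] [np.float64(0.1), np.float64(0.1)] [0.53931534 0.05120928 0.23986803] [np.float64(0.6), np.float64(0.6)] [0.53023444 0.05996226 0.20668799] [np.float64(0.4), np.float64(0.4)]
line 2.346969712664863 outer 2.372645710438878 mark 2.3733839241241292
2.3460801226469687
2.353173418311188
[ 0.53723046 -0.11609126  0.20734728] [ 0.08218117  0.29281874 -0.24233634  0.         -1.03564125 -3.06677382] [ 0.08218117  0.29281874 -0.24233634  0.         -1.03564125  0.07481883]
[ 0.53901505 -0.12736454  0.148     ] [ 0.06064701  0.36141454 -0.30880992  0.         -0.90057186 -3.04523967] [ 0.06064701  0.36141454 -0.30880992  0.         -0.90057186  0.09635299]
[ 0.53741138 -0.11723418  0.09163612] [ 0.07998804  0.42716224 -0.37803774  0.         -0.76559634 -3.0645807 ] [ 0.07998804  0.42716224 -0.37803774  0.         -0.76559634  0.07701196]
```

The alignment is good (error under 1 mm). Now I grip the ball across the press's x and follow the lever's arc down.

```bash
python3 - <<'E'
from h import *
yaw=.157;q0=down(yaw-np.pi/2)
def ball(q):
    return R.from_euler('z',yaw).apply([-.0405,-.16*np.cos(.38-q),.148+.16*np.sin(.38-q)])+[.554,.038,0]
B=ball(0)
ctrl.move_pose(B+[0,0,.12],q0); jaws.move_gripper(.07)
print(ctrl.line_to(B,max_speed=.12,contact_N=6),readout.get_position(),readout.get_contact_force())
jaws.move_gripper(0.,60);print("w",readout.get_gripper_width(),readout.get_finger_force(),readout.get_contact_force())
for q in np.linspace(0,.735,9)[1:]:
    ctrl.line_to(ball(q),max_speed=.05)
    print(round(q,2),np.round(readout.get_position()-ball(q),4),np.round(readout.get_contact_force(),1),round(readout.get_gripper_width(),4))
ctrl.hold(.6);print(readout.get_time_s(),readout.get_contact_force())
s=snap("scene","s9");t=snap("top","t9")
x,y=proj(s,[.54,-.03,.12]).astype(int);u,v=proj(t,[.54,-.03,.12]).astype(int)
cv2.imwrite("pics/end.png",np.hstack([cv2.resize(c["image"][y-70:y+70,x-70:x+70],(400,400),interpolation=2) for c,x,y in((s,x,y),(t,u,v))]))
E
```

```text
False [ 0.5377613  -0.11513619  0.2081605 ] [-0.26252467 -0.11250875 -0.50344138]
w 0.031369864715106326 59.09066319465637 [0.90652494 1.21979489 3.55440601]
0.09 [0.0009 0.0001 0.0012] [0.  2.9 6.6] 0.0311
0.18 [ 0.001  -0.0005  0.0007] [ 3.2 -2.9  3.7] 0.0314
0.28 [ 0.001  -0.0004  0.0015] [ 1.8 -2.3  9.3] 0.0315
0.37 [ 0.001  -0.0005  0.0013] [ 1.7 -2.3  7.4] 0.0309
0.46 [ 0.0009 -0.0003  0.0006] [ 3.5 -4.2  4.7] 0.0312
0.55 [ 0.001  -0.0005  0.0016] [ 2.3 -4.3 10.6] 0.0315
0.64 [ 0.001  -0.0003  0.001 ] [ 3.3 -4.3  6.6] 0.0314
0.74 [ 0.0009 -0.0005  0.0011] [ 2.6 -5.9  6.9] 0.031
19.4833 [ 3.13441914 -4.55163309  6.47502255]
```

View pics/end.png

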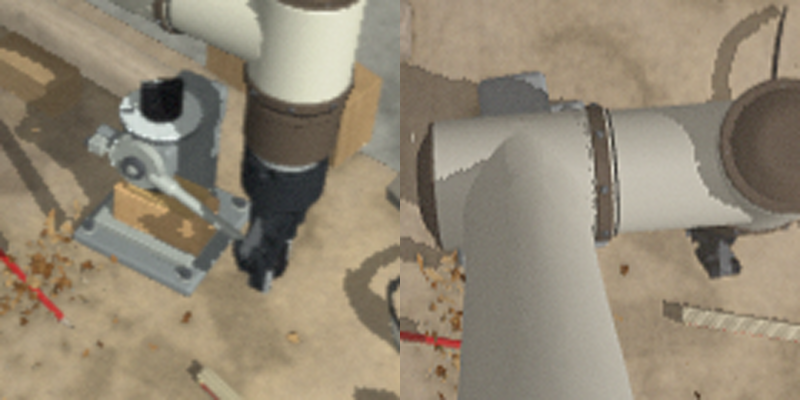

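The end view shows the ball held low beside the gripper, the facing under the head and the bystanders untouched. I check the rod's angle in the scene view (hub at about crop (132,165), rod entering the fingers at about (240,232)).

```bash
python3 - <<'E'
from h import *
s=pickle.load(open("pics/s9.pkl","rb"));s0=pickle.load(open("pics/scene0.pkl","rb"))
x,y=proj(s,[.54,-.03,.12]).astype(int)
def pt(q,r):return R.from_euler('z',.157).apply([-.0405,-r*np.cos(.38-q),.148+r*np.sin(.38-q)])+[.554,.038,0]
print("rest ball",proj(s0,pt(0,.16)))
im=cv2.resize(s["image"][y-35:y+25,x-40:x+40],(800,600),interpolation=2)
for q,col in((.60,(0,0,255)),(.67,(0,255,255)),(.73,(0,255,0))):
    for r in np.arange(.03,.15,.012):
        u=(proj(s,pt(q,r))-[x-40,y-35]+.5)*10-.5; cv2.circle(im,tuple(int(k) for k in u),3,col,-1)
cv2.imwrite("pics/rod.png",im)
E
```

```text
rest ball [366.88157884 214.12395929]
```

View pics/rod.png

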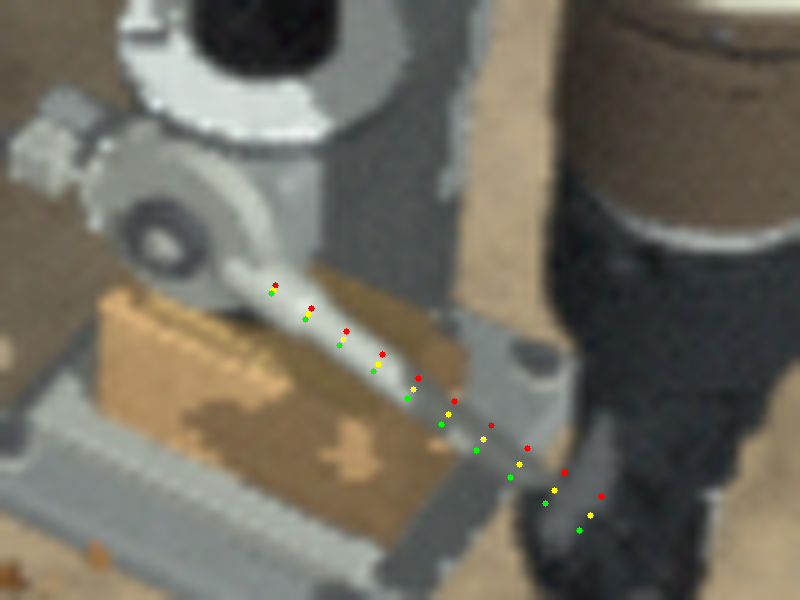

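The rod's angle is only roughly confirmed in this picture: it lies between the yellow and green points, 0.67 to 0.73 rad. I find the hard stop by force instead, which gives the margin directly.

```bash
python3 - <<'E'
from h import *
p=np.array(readout.get_position());print(p)
for k in range(1,9):
    c=ctrl.line_to(p+[0,.0007*k,-.001*k],max_speed=.01)
    f=readout.get_contact_force();print(k,np.round(np.array(readout.get_position())-p,4),np.round(f,1))
    if f[2]>17:break
ctrl.hold(.7);print(readout.get_contact_force(),readout.get_gripper_width(),readout.get_time_s())
E
```

```text
[ 0.53842305 -0.1171036   0.09365178]
1 [ 0.      0.     -0.0001] [ 1.2 -4.9  7. ]
2 [-0.      0.0004 -0.0011] [ 1.7 -7.2  7.8]
3 [-0.0001  0.0008 -0.002 ] [ 1.5 -7.4  7.4]
4 [-0.0001  0.0011 -0.0029] [ 1.3 -9.3  7.4]
5 [-0.0002  0.0015 -0.0039] [  0.7 -11.4   7.1]
6 [-0.0003  0.0018 -0.0049] [  1.4 -13.3   8.3]
7 [-0.0004  0.003  -0.0059] [  0.7 -10.7   8.3]
8 [-0.0005  0.0034 -0.0069] [  1.6 -12.3   7.3]
[  1.31020068 -12.57703441   8.34152223] 0.031352451932441405 22.4583
```

```bash
python3 - <<'E'
from h import *
p=np.array(readout.get_position());print(p)
for k in range(1,9):
    c=ctrl.line_to(p+[0,-.0015+.0003*k,-.0005-.001*k],max_speed=.01)
    f=readout.get_contact_force();print(k,np.round(np.array(readout.get_position())-p,4),np.round(f,1))
    if f[2]>18:break
ctrl.hold(.7);print(readout.get_contact_force(),readout.get_finger_force(),readout.get_gripper_width(),readout.get_time_s())
snap("scene","s10");w=snap("wrist","w10");cv2.imwrite("pics/w10.png",w["image"])
E
```

```text
[ 0.53794415 -0.11376154  0.08680826]
1 [ 0.     -0.0004  0.0003] [-0.9  2.5 13.4]
2 [-0.     -0.     -0.0007] [-1.7  3.2 14.4]
3 [-0.0001  0.0003 -0.0016] [-2.4  3.2 14.7]
4 [-0.0001  0.0004 -0.0019] [-3.1  3.7 18.2]
[-1.93125023  3.17242877 17.20186512] 65.98045349121094 0.031263226941983975 24.4333
```

View pics/w10.png

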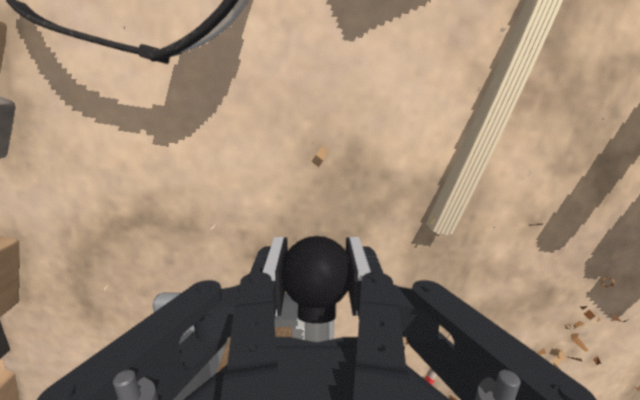

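The ball is held between the pads (320,270), and the vertical force rose from about 8 to 17 N. The lever is now against its hard stop, past the third click.

```bash
python3 - <<'E'
from h import *
ctrl.hold(.6);print(readout.get_contact_force());print(order.close_job())
E
```

```text
[-2.18704472  3.57602239 17.84725747]
the job is handed in; nothing more can be done
None
```

I turned the knob onto the index mark with the lever up (measured under 1 mm off) and handed the job in with the gripper still holding the lever down past the third click, at what the force rise to about 17 N indicates is the hard stop; the foot's force on the facing could not be measured, and `close_job()` returned no verdict.

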